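# Close up the instrument case

### The job

Put the wooden instrument case away for the day: first fold the upright grey flap all the way down so that it lies flat over its compartment, and only then swing the wooden lid fully shut over it, without slamming it. Only push them with the fingers; nothing needs gripping or lifting. Leave the things in the case and on the bench where they are.

Things in the scene. Friction and masses are not known exactly. Their poses are not given: they have to be found in the camera images.
- case: Open wooden case fixed to the bench, 180 (its x) x 170 (its y) x 85 mm high, walls 10 mm. Origin: centre of its underside; z up. Its -x side, with a wire handle 22 mm proud, faces roughly the robot. Lid hinged along the top of its +y wall, flap inside its -y wall. A partition (top 62 mm above the bench) at y +24 to +32 mm parts the compartment under the flap from a narrow one on the lid's side.
- lid (a joint): Angle of the wooden lid (180 mm along the case's x, 170 mm from hinge to free edge, 10 mm thick, 0.22 kg), rad: 0 = shut on the case's rim (top face 95 mm above the bench), 1.57 = upright, 1.95 = stop, leaning outwards. Starts at 1.45 to 1.85. Stiff hinge (0.35 N m): it stays wherever left and must be pushed all the way (3 N at 145 mm). Opening turns it about the case's -x axis.
- lid_hinge (a point): Middle of the lid's hinge axis, on the case at x 0, y +85, z +85 mm of its frame. The lid's inner face lies in the plane of this axis, its outer face 10 mm beyond. The lid is pushed shut on its outer face, which looks to the case's +y when upright and up when shut.
- lid_edge (a point): Middle of the lid's free edge, on its outer face, 170 mm from the hinge axis.
- flap (a joint): Angle of the grey plastic flap (150 mm along the case's x, 100 mm from hinge to free edge, 5 mm thick), rad: 0 = flat, inside the case (top face 68.5 mm above the bench, 16.5 mm below the rim), 1.57 = upright. Starts at 1.3 to 1.7. Stiff hinge (0.11 N m): it stays wherever it is left and must be pushed all the way, with about 2 N at 70 mm from the hinge.
- flap_hinge (a point): Middle of the flap's hinge axis, in the middle of its thickness, on the case at x 0, y -70, z +66 mm of its frame. Opening turns the flap about the case's +x axis; folding down swings its free edge to the case's +y. The face to push looks to the case's -y when upright and up when down.
- flap_edge (a point): Middle of the flap's free edge, on the face to be pushed, 100 mm from the hinge axis.
- weight: Loose brass cylinder, diameter 34 mm, 36 mm high, standing in the compartment under the flap. Origin: centre of its underside. Leave it.
- collar: Loose aluminium ring, outside diameter 36 mm, 16 mm high, lying in the compartment under the flap. Origin: centre of its underside. Leave it.
- bar: Loose square steel bar, 110 x 14 x 14 mm, lying in the narrow open compartment. Origin: centre of its underside. Leave it.
- caliper: Loose steel caliper with a black readout, about 220 x 50 mm, 19 mm high, lying on the bench close to the case's -y side. Origin: under the beam, 50 mm from the middle of the readout. Leave it.
- stopclock: Loose white stop-clock box, 85 x 115 x 46 mm high, on the bench on the case's +x side. Origin: centre of its underside. Leave it.
- mouse: Loose black computer mouse, 105 x 60 x 32 mm high, on the bench on the case's +y side, under the open lid. Origin: centre of its underside. Leave it.
- brass_pot: Loose brass cylinder, diameter 44 mm, 50 mm high, standing on the bench on the case's +x side. Origin: centre of its underside. Leave it.

How it is judged:
By the outcome, as a careful person would: the job done as asked, in the order asked, and still so for the second after the job is handed in, with the robot touching nothing.
It also fails if it takes over 58 s, if anything falls off the work surface, if the arm or the gripper's body presses on something with over 40 N, if the wrist force passes 120 N, or if a joint passes its speed limit or range.

### The arm

A 6-joint arm with a two-finger parallel gripper is mounted at the origin on the work surface. World frame = base frame: x ahead of the robot, y to its left, z up, the work surface at z = 0. Lengths are in m, angles in rad, forces in N, time in s.
With the tool pointing down it reaches from about 0.3 to 0.875 m from the base axis. Payload 6.4 kg.
Tool frame: the origin (TCP) lies between the finger pads; the fingertips stand 19 mm ahead of it and the grasp point (between the pads) is the TCP (ctrl.tips_ahead is the z of the fingertips in the tool frame, in m); z points along the fingers, y is the line along which they close (so a half turn about z gives the same grasp; the last joint's range is limited). The gripper opens to 85 mm and grips with 20 to 120 N. Pads are 22 mm wide; open, the fingers measure 114 mm over their backs; the gripper's body (76 mm by 85 mm) begins 54 mm behind the grasp point. The pads swing forward as they close: fully open they stand 13 mm farther back than shut.
Start: joints at [0.904, 0.181, 1.607, -0, 1.354, -0.206], TCP at [0.256, 0.515, 0.25] pointing down, gripper open.
Joint ranges: [-2.99, 2.99], [-0.89, 2.07], [0.3, 2.58], [-1.14, 4.28], [0, 2.63], [-3.12, 3.12]. Speed limits (rad/s): [2.57, 2.57, 3.01, 3.14, 3.14, 3.14].

### API

Orientations are given as a unit quaternion [w, x, y, z].
In Python, from bench import readout, vision, ctrl gives the robot as it stands.
- The arm moves only by the tool play_rows, never from a script. Its arguments are lists of equal length, an entry for each row: "xyz": the shift along the tool's x, y, z in mm, a list of three; "rot": the turn, a rotation vector about the tool's x, y, z in rad, a list of three; "grip": the opening, from 0 (shut) to 1 (fully open). In form: {"xyz": [[x, y, z], ...], "rot": [[rx, ry, rz], ...], "grip": [grip, ...]}. A call has exactly 10 rows; each row is the pose to reach, as a shift and turn from the pose commanded when the call began, along the tool's axes at that moment; what a row does not reach only later rows make up. A row lasts 1/8 s, in which the tool goes at most 62.5 mm and 10.7 degrees, less where a joint would pass 70% of its speed; a pose out of reach is approached as far as the arm can. A call with a gripper value outside its range is refused whole. The fingers move at their own pace and stop on an object; the grip force is fixed at half the most. Time passes only in rows, so rows that repeat a pose let the fingers close, or fill a call up. It gives the time, the measured TCP pose, the force, the opening and the grip force at its end, in the units of the state.
- readout.get_obs(): the state, without advancing time (a new reading comes with each control period).
- vision.camera(name): name is "scene" or "top" or "wrist"; returns a dict with "color" (384x512x3 uint8, red, green, blue), "depth" (384x512 float32, m along the optical axis (not along the pixel's ray), 0 where there is no reading), "camera_matrix" (3x3 intrinsics, pixels), "extrinsics" (4x4, takes a point from camera to world coordinates); the wrist camera has in their place "hand_eye" (4x4, takes a point from camera to tool coordinates, whose origin is the TCP and whose axes are the flange's). Camera axes: x right, y down, z forward; pixel columns grow to the right and rows downward; lengths in m; the calibration is good to about 2 mm. A picture is of the moment at which its call begins: read the wrist's pose just before it.
- ctrl.hand_in(): hands the job in; it is judged then, once.
The state is a dict: "time_s": time; "q": joint angles; "dq": joint speeds; "joint_efforts": joint torques, N m; "eef_pos": TCP position; "eef_rot": TCP orientation; "wrist_force": force on the tool from outside, world axes, zero at the start; "torque": the same for the moment, N m; "opening": opening from 0.0 (shut) to 1.0 (fully open); "grasp_force": force on a finger pad.
Only numpy, scipy, OpenCV 4.12 (cv2) and the standard library are available. Lean on these libraries where they do the work, as an engineer would, in place of code of your own. Each camera call takes 0.05 s, during which the arm holds its last target. There are 200 camera calls.

## Working session

There is one attempt and no reset: what is moved stays moved. The work goes in short steps, Python scripts to look and compute and a tool call to move; the robot and the scene stay as the last step left them, time stands still between calls to the robot, and variables do not carry over. Pictures are saved under pics/ and viewed, at most 10 in all, crops included, and the job is handed in when it is done.

Besides the shell and the picture viewer there is one more tool, called after "Call:" as name(argument=value, ...) on one line, values as JSON. play_rows: Moves the arm, as the interface text tells. Its arguments: {"type":"object","properties":{"xyz":{"type":"array","items":{"type":"array","items":{"type":"number"}}},"rot":{"type":"array","items":{"type":"array","items":{"type":"number"}}},"grip":{"type":"array","items":{"type":"number"}}},"required":["xyz","rot","grip"]}

```bash
mkdir -p pics; ls; python3 - <<'E'
from bench import readout, vision, ctrl
import cv2,numpy as np,pickle
o=readout.get_obs(); print(o['time_s'],o['eef_pos'],o['eef_rot'],ctrl.tips_ahead)
d={}
for n in ['scene','top']:
    c=vision.camera(n); d[n]=c
    print(n,c['camera_matrix'].tolist(),np.round(c['extrinsics'],3).tolist())
pickle.dump(d,open('v.pkl','wb'))
for n in d: cv2.imwrite(f'pics/{n}0.png',cv2.resize(d[n]['color'][:,:,::-1],(800,600)))
E
```

```text
pics
0.0 [0.25531747 0.51461466 0.24938778] [-3.84536433e-04  2.28367271e-01  9.73574647e-01 -8.05839329e-04] 0.019
scene [[411.85295914012823, 0.0, 256.72687535774133], [0.0, 411.85295914012823, 195.5616310178689], [0.0, 0.0, 1.0]] [[-0.816, 0.441, -0.374, 0.863], [0.578, 0.601, -0.552, 0.433], [-0.019, -0.667, -0.745, 0.6], [0.0, 0.0, 0.0, 1.0]]
top [[384.2856091410916, 0.0, 253.49982266565056], [0.0, 384.2856091410916, 195.36140187876023], [0.0, 0.0, 1.0]] [[0.009, -0.998, 0.069, 0.554], [-1.0, -0.009, 0.0, 0.053], [0.0, -0.069, -0.998, 0.752], [0.0, 0.0, 0.0, 1.0]]
```

View pics/scene0.png

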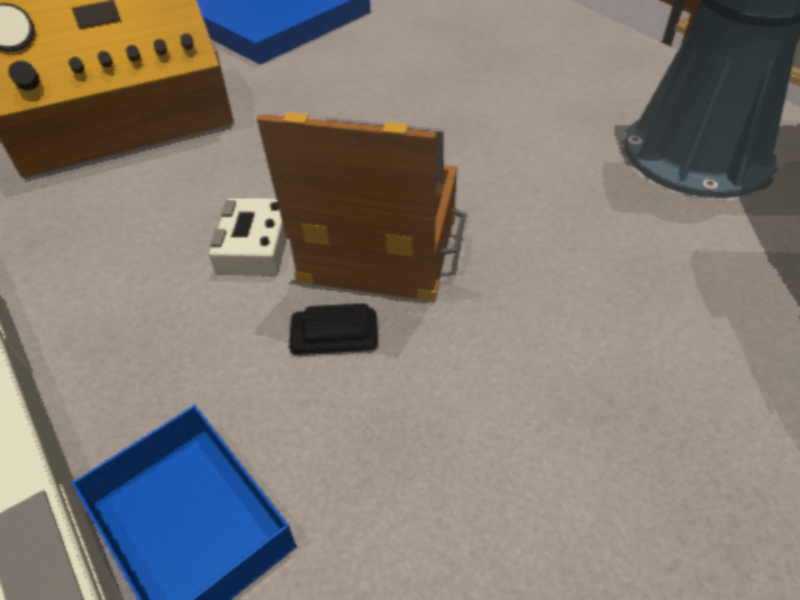

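View pics/top0.png

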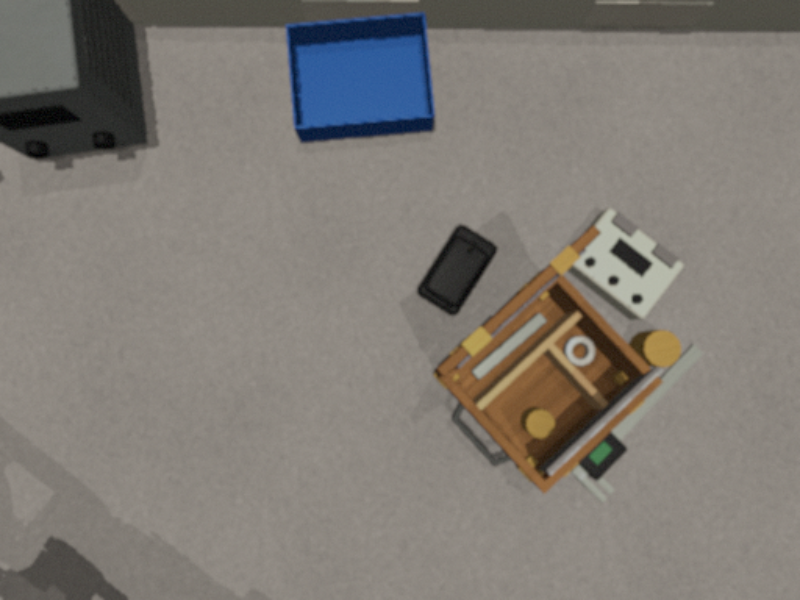

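The top view shows the case with its rim corners near (437,373), (547,490) and (660,378). The lid rises from the upper-left edge and looks roughly upright. The flap is upright along the lower-right edge, and the caliper lies just outside it. The mouse is at (457,270).

```bash
cat > h.py <<'E'
import numpy as np,pickle
from scipy.spatial.transform import Rotation as R
def ray(c,u,v,z):
    K=c['camera_matrix'];E=c['extrinsics']
    d=E[:3,:3]@np.linalg.inv(K)@[u,v,1]; return E[:3,3]+d*(z-E[2,3])/d[2]
def cloud(c):
    K=c['camera_matrix'];E=c['extrinsics'];D=c['depth']
    v,u=np.mgrid[:384,:512]; P=np.stack([(u-K[0,2])/K[0,0]*D,(v-K[1,2])/K[1,1]*D,D],-1)
    P=P@E[:3,:3].T+E[:3,3]; P[D==0]=np.nan; return P
E
python3 - <<'E'
from h import *
import cv2
d=pickle.load(open('v.pkl','rb')); c=d['top']
for p in [(437,373),(547,490),(660,378)]: print(p,ray(c,p[0]*.64,p[1]*.64,.085))
P=cloud(c).reshape(-1,3); rgb=c['color'].reshape(-1,3)
# rim points within case area
m=(abs(P[:,2]-.085)<.006)&(abs(P[:,0]-.46)<.2)&(abs(P[:,1]+.11)<.2)
r=cv2.minAreaRect(P[m][:,:2].astype(np.float32)); print(m.sum(),r); print(cv2.boxPoints(r))
# lid from scene: outer face plane
S=cloud(d['scene']).reshape(-1,3)
for n,Q in (('scene',S),('top',P)):
    m=(Q[:,2]>.1)&(Q[:,2]<.30)&(abs(Q[:,0]-.48)<.2)&(abs(Q[:,1]+.1)<.17)
    q=Q[m]; print(n,m.sum(),q.min(0),q.max(0))
    np.save(n+'.npy',q)
E
```

```text
(437, 373) [0.52572203 0.00769688 0.085     ]
(547, 490) [ 0.40002433 -0.11276943  0.085     ]
(660, 378) [ 0.52253734 -0.23847258  0.085     ]
1929 ((0.52296382188797, -0.11479704082012177), (0.18428204953670502, 0.1806357055902481), 42.89154815673828)
[[ 0.3939858  -0.11133864]
 [ 0.5169288  -0.24368018]
 [ 0.65194184 -0.11825544]
 [ 0.52899885  0.0140861 ]]
scene 8161 [ 0.42936697 -0.2052968   0.10001422] [0.66054897 0.01876507 0.25689151]
top 2064 [ 0.42255669 -0.20632922  0.10010155] [0.65794595 0.01886328 0.25908284]
```

```bash
cat >> h.py <<'E'
C=np.array([.5235,-.115,0]); YAW=np.radians(-46.7)
RC=R.from_euler('z',YAW).as_matrix()
def to_case(p): return (np.asarray(p)-C)@RC
def to_world(p): return np.asarray(p)@RC.T+C
E
python3 - <<'E'
from h import *
d=pickle.load(open('v.pkl','rb'))
q=np.load('scene.npy'); k=to_case(q)
m=(k[:,1]>.05); k=k[m]; 
for it in range(4):
    A=np.c_[k[:,0],k[:,2],np.ones(len(k))]; s,*_=np.linalg.lstsq(A,k[:,1],rcond=None); e=k[:,1]-A@s; k=k[abs(e)<max(.004,2*e.std())]
print('lid outer y = %.3f x + %.3f z + %.4f'%tuple(s),len(k), 'angle',np.pi/2+np.arctan(s[1]), 'y at z=.085',s[1]*.085+s[2],k.min(0),k.max(0))
p=to_case(np.load('top.npy'))
L=p[p[:,1]>.05]; F=p[p[:,1]<-.02]
for n,Q in(('lid',L),('flap',F)):
    print(n,len(Q),np.percentile(Q,[1,50,99],axis=0).round(4).tolist())
A=np.c_[F[:,0],F[:,2],np.ones(len(F))]; s,*_=np.linalg.lstsq(A,F[:,1],rcond=None);print('flap',s)
for lo in np.arange(.1,.17,.01):
    g=F[(F[:,2]>lo)&(F[:,2]<lo+.01)]
    if len(g): print(lo.round(2),len(g),g[:,1].min(),g[:,1].max())
# rim walls in case frame from top
T=to_case(cloud(d['top']).reshape(-1,3)); T=T[abs(T[:,2]-.085)<.005]; T=T[(abs(T[:,0])<.13)&(abs(T[:,1])<.12)]
a=T[(T[:,0]<-.07)&(abs(T[:,1])<.06)]; print('-x wall',np.percentile(a[:,0],[2,50,98]))
a=T[(T[:,0]>.07)&(abs(T[:,1])<.06)]; print('+x wall',np.percentile(a[:,0],[2,50,98]),np.polyfit(a[:,1],a[:,0],1))
a=T[(T[:,1]<-.06)&(abs(T[:,0])<.07)]; print('-y wall',np.percentile(a[:,1],[2,50,98]),np.polyfit(a[:,0],a[:,1],1))
E
```

```text
lid outer y = -0.008 x + 0.062 z + 0.0868 7633 angle 1.6330377499107824 y at z=.085 0.09212954994697062 [-0.08712389  0.08976075  0.10001422] [0.09341644 0.10580467 0.25616374]
lid 1395 [[-0.0892, 0.0881, 0.1152], [-0.0014, 0.0959, 0.2545], [0.087, 0.1026, 0.2581]]
flap 669 [[-0.0757, -0.0628, 0.1022], [-0.003, -0.0513, 0.1619], [0.0721, -0.0472, 0.1654]]
flap [-0.00768728  0.18230821 -0.08012901]
0.1 31 -0.06700800607096594 -0.06056059921378484
0.11 34 -0.06091264152592792 -0.05816765852741584
0.12 32 -0.05827592366565506 -0.055215502168699644
0.13 38 -0.05871742434060567 -0.05292062657557002
0.14 36 -0.053348703426793806 -0.05013945091877791
0.15 56 -0.05564436692655443 -0.047899304033618854
0.16 442 -0.055326488549570396 -0.04666824753714071
-x wall [-0.09061069 -0.08571247 -0.0807135 ]
+x wall [0.07875473 0.08358718 0.08911552] [0.00986005 0.08368553]
-y wall [-0.09084118 -0.08418224 -0.06651859] [-0.00439964 -0.0835738 ]
```

Lid is at about 1.63 rad and the flap at about 1.33 rad. The residuals call for a yaw change of -0.45° and a shift of about -3 mm in the case's y. Next I work out the approach to the flap's outside.

```bash
cat >> h.py <<'E'
C=to_world([0,-.003,0]); YAW=np.radians(-47.1); RC=R.from_euler('z',YAW).as_matrix()
def togo(o,tip):  # shift (tool axes, mm) and rotvec to bring fingertips to case point, tool y=case y, tool z down
    q=o['eef_rot']; T=R.from_quat([*q[1:],q[0]]).as_matrix()
    G=RC@np.diag([-1,1,-1.]); p=to_world(tip)+[0,0,.019]
    return (T.T@(p-o['eef_pos'])*1e3).round(1).tolist(), R.from_matrix(T.T@G).as_rotvec().round(3).tolist()
E
python3 - <<'E'
from h import *; from bench import readout
o=readout.get_obs(); print(C,togo(o,[0,-.125,.23]),togo(o,[0,-.125,.12]))
E
```

```text
[ 0.52131668 -0.11705746  0.        ] ([-474.9, -564.5, 1.2], [-0.002, -0.0, 0.361]) ([-475.0, -564.3, 111.2], [-0.002, -0.0, 0.361])
```

Call:
play_rows(xyz=[[-20,-24,0],[-55,-65,0],[-90,-107,0],[-125,-149,0],[-160,-190,0],[-195,-232,0],[-230,-273,0],[-265,-315,0],[-300,-357,0],[-335,-398,0]], rot=[[0,0,0.036],[0,0,0.072],[0,0,0.108],[0,0,0.144],[0,0,0.18],[0,0,0.217],[0,0,0.253],[0,0,0.289],[0,0,0.325],[0,0,0.361]], grip=[0,0,0,0,0,0,0,0,0,0])

```text
time_s: 1.35
eef_pos: [0.3787, 0.0078, 0.2503]
eef_rot: [0.0, 0.4, 0.916, 0.0]
wrist_force: [0.8, -0.5, -0.3]
opening: -0.001
grasp_force: 0.0
```

```bash
python3 - <<'E'
from h import *; from bench import readout
o=readout.get_obs(); print(o['time_s'],o['wrist_force'],o['opening'],to_case(o['eef_pos']),togo(o,[0,-.125,.23]))
E
```

```text
1.35 [ 0.78647445 -0.46979735 -0.25866088] -0.0008900200527209551 [-0.18858475 -0.01945675  0.25027217] ([-188.7, -105.3, 1.3], [0.0, 0.0, -0.001])
```

Call:
play_rows(xyz=[[-20,-25,0],[-60,-60,0],[-105,-85,0],[-150,-105,0],[-180,-105,0],[-189,-105,10],[-189,-105,40],[-189,-105,75],[-189,-105,95],[-189,-105,100]], rot=[[0,0,0],[0,0,0],[0,0,0],[0,0,0],[0,0,0],[0,0,0],[0,0,0],[0,0,0],[0,0,0],[0,0,0]], grip=[0,0,0,0,0,0,0,0,0,0])

```text
time_s: 2.6
eef_pos: [0.4291, -0.1984, 0.1483]
eef_rot: [-0.002, 0.399, 0.917, 0.001]
wrist_force: [-0.6, -0.1, -0.0]
opening: 0.005
grasp_force: 0.0
```

```bash
python3 - <<'E'
from h import *; from bench import readout,vision
import cv2
o=readout.get_obs(); print(o['time_s'],o['wrist_force'],to_case(o['eef_pos']))
c=vision.camera('top'); cv2.imwrite('pics/t1.png',cv2.resize(c['color'][150:350,200:460,::-1],(780,600)))
# path of tip corner for flap (case y,z) at r=65
for a in np.arange(1.4,-.01,-.1): print(round(a,2), (np.array([-73,66])*0+np.array([-70,66])+65*np.array([np.cos(a),np.sin(a)])+2.5*np.array([-np.sin(a),np.cos(a)])).round(1))
E
```

```text
2.6 [-0.58051539 -0.06991814 -0.02736205] [-0.00317862 -0.12296494  0.14825191]
1.4 [-61.4 130.5]
1.3 [-55.  129.3]
1.2 [-48.8 127.5]
1.1 [-42.7 125.1]
1.0 [-37. 122.]
0.9 [-31.6 118.5]
0.8 [-26.5 114.4]
0.7 [-21.9 109.8]
0.6 [-17.8 104.8]
0.5 [-14.2  99.4]
0.4 [-11.1  93.6]
0.3 [-8.6 87.6]
0.2 [-6.8 81.4]
0.1 [-5.6 75. ]
-0.0 [-5.  68.5]
```

View pics/t1.png

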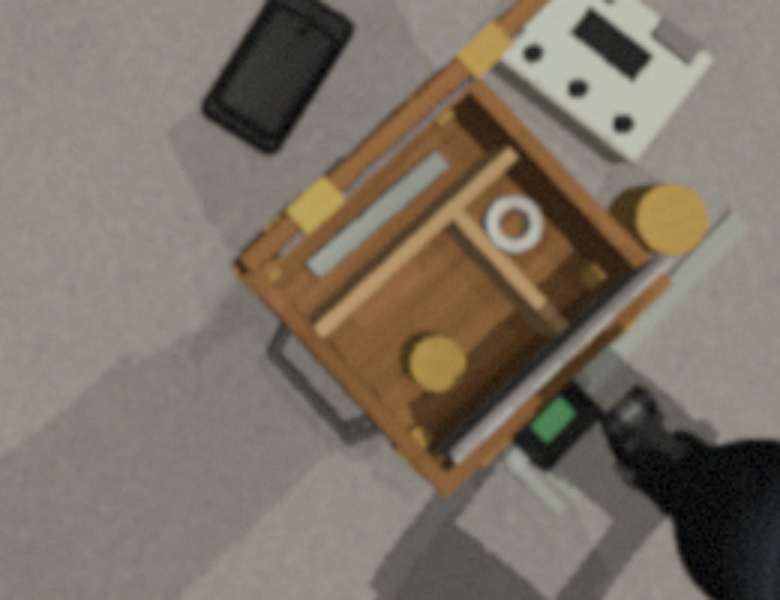

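The fingers, near (630,410), stand clear outside the middle of the flap, and the things in the case are untouched. I push next.

Call:
play_rows(xyz=[[0,20,0],[0,40,0],[0,52,0],[0,58,0],[0,64,2],[0,70,4],[0,76,7],[0,81,11],[0,87,15],[0,91,19]], rot=[[0,0,0],[0,0,0],[0,0,0],[0,0,0],[0,0,0],[0,0,0],[0,0,0],[0,0,0],[0,0,0],[0,0,0]], grip=[0,0,0,0,0,0,0,0,0,0])

```text
time_s: 3.9
eef_pos: [0.4976, -0.1382, 0.131]
eef_rot: [0.0, 0.399, 0.917, 0.0]
wrist_force: [-0.5, -0.6, 2.3]
opening: -0.0
grasp_force: 0.8
```

```bash
python3 - <<'E'
from h import *; from bench import readout
o=readout.get_obs(); print(o['time_s'],RC.T@o['wrist_force'],to_case(o['eef_pos'])-[0,0,.019])
E
```

```text
3.9 [ 0.04112297 -0.78125067  2.34867636] [-0.00071815 -0.03176849  0.11198537]
```

Call:
play_rows(xyz=[[0,4,5],[0,8,11],[0,11,16],[0,13,22],[0,15,29],[0,16,35],[0,17,39],[0,17,42],[0,17,44],[0,17,45]], rot=[[0,0,0],[0,0,0],[0,0,0],[0,0,0],[0,0,0],[0,0,0],[0,0,0],[0,0,0],[0,0,0],[0,0,0]], grip=[0,0,0,0,0,0,0,0,0,0])

```text
time_s: 5.15
eef_pos: [0.5097, -0.1267, 0.0873]
eef_rot: [-0.0, 0.399, 0.917, 0.0]
wrist_force: [-5.8, 3.4, 16.8]
opening: -0.004
grasp_force: 8.7
```

```bash
python3 - <<'E'
from h import *; from bench import readout
o=readout.get_obs(); print(o['time_s'],RC.T@o['wrist_force'],to_case(o['eef_pos'])-[0,0,.019])
E
```

```text
5.15 [-6.42723165 -1.96410148 16.83376604] [-0.00086447 -0.01511032  0.06832537]
```

Call:
play_rows(xyz=[[0,0,-10],[0,0,-40],[0,0,-80],[0,0,-125],[0,0,-170],[0,0,-205],[0,0,-222],[0,0,-225],[0,0,-225],[0,0,-225]], rot=[[0,0,0],[0,0,0],[0,0,0],[0,0,0],[0,0,0],[0,0,0],[0,0,0],[0,0,0],[0,0,0],[0,0,0]], grip=[0,0,0,0,0,0,0,0,0,0])

```text
time_s: 6.4
eef_pos: [0.509, -0.1265, 0.3095]
eef_rot: [-0.001, 0.399, 0.917, 0.0]
wrist_force: [-0.8, 0.0, 0.1]
opening: -0.004
grasp_force: 0.0
```

```bash
python3 - <<'E'
from h import *; from bench import readout,vision
import cv2
o=readout.get_obs(); print(o['time_s'],RC.T@o['wrist_force'],to_case(o['eef_pos'])-[0,0,.019])
c=vision.camera('top')
p=to_case(cloud(c).reshape(-1,3))
for x0 in (-.06,-.03,.03,.06):
  m=(abs(p[:,0]-x0)<.01)&(p[:,2]<.12)&(p[:,2]>.03)&(p[:,1]>-.065)
  for y0 in (-.05,-.02,.01,.022):
    k=p[m&(abs(p[:,1]-y0)<.006)]; print(x0,y0,len(k),np.median(k[:,2]) if len(k) else None)
cv2.imwrite('pics/t2.png',cv2.resize(c['color'][100:384,160:512,::-1],(740,597)))
E
```

```text
6.4 [-0.55282041 -0.58573639  0.06123634] [-0.00146867 -0.01542631  0.29052924]
-0.06 -0.05 79 0.06896954674043743
-0.06 -0.02 79 0.06896487249869165
-0.06 0.01 77 0.06856139161537733
-0.06 0.022 80 0.06963219066089676
-0.03 -0.05 78 0.06872675948416385
-0.03 -0.02 79 0.06910733115270673
-0.03 0.01 77 0.06872358087560071
-0.03 0.022 75 0.06982591509998759
0.03 -0.05 79 0.0687622823434787
0.03 -0.02 76 0.0688432081684458
0.03 0.01 75 0.0687947907163915
0.03 0.022 76 0.06935558959792237
0.06 -0.05 1 0.06648308818306914
0.06 -0.02 75 0.06866967497129095
0.06 0.01 76 0.06851888907988962
0.06 0.022 73 0.06966289164574568
```

View pics/t2.png

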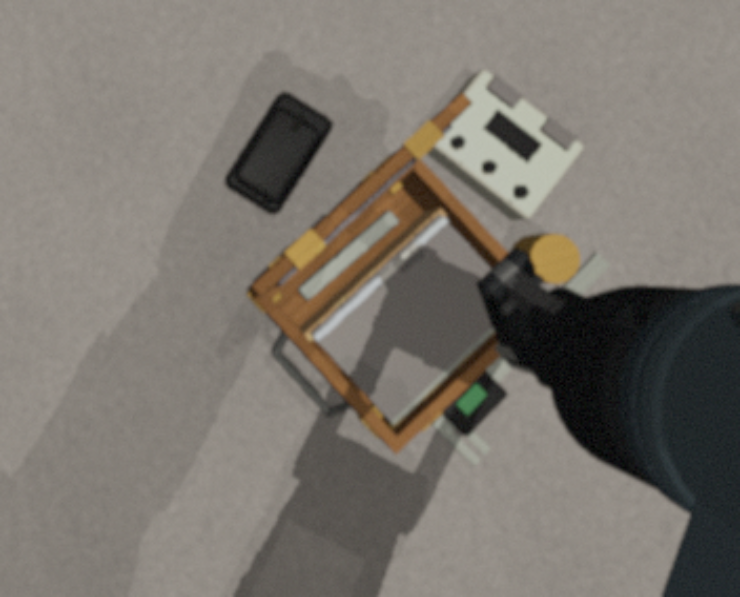

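The flap lies flat, with its top at 68.5–69 mm everywhere. The lid is still upright and nothing else has moved. I go over the lid to its outer side.

Call:
play_rows(xyz=[[0,10,0],[0,40,0],[0,80,0],[0,120,0],[0,145,0],[0,157,0],[0,158,10],[0,158,35],[0,158,58],[0,158,68]], rot=[[0,0,0],[0,0,0],[0,0,0],[0,0,0],[0,0,0],[0,0,0],[0,0,0],[0,0,0],[0,0,0],[0,0,0]], grip=[0,0,0,0,0,0,0,0,0,0])

```text
time_s: 7.7
eef_pos: [0.6239, -0.0198, 0.2411]
eef_rot: [-0.002, 0.4, 0.917, -0.0]
wrist_force: [-0.4, -0.0, -0.0]
opening: -0.003
grasp_force: 0.0
```

```bash
python3 - <<'E'
from h import *; from bench import readout
o=readout.get_obs(); print(o['time_s'],RC.T@o['wrist_force'],to_case(o['eef_pos'])-[0,0,.019])
t=(to_case(o['eef_pos'])-[0,0,.019])*1e3; r=140
for a in np.arange(1.6,-.01,-.08):
    p=np.array([85-r*np.cos(a)+10*np.sin(a)+11, 85+r*np.sin(a)+10*np.cos(a)])
    print(round(a,2), (p-t[1:]).round(0)*[1,-1])
E
```

```text
7.7 [-0.24069546 -0.30328171 -0.00384027] [-0.00146174  0.1413729   0.22209074]
1.6 [-31.  -3.]
1.52 [-42.  -3.]
1.44 [-54.  -3.]
1.36 [-65.  -2.]
1.28 [-76.   0.]
1.2 [-87.   3.]
1.12 [-97.   7.]
1.04 [-108.   11.]
0.96 [-117.   17.]
0.88 [-127.   23.]
0.8 [-136.   30.]
0.72 [-144.   37.]
0.64 [-152.   45.]
0.56 [-159.   54.]
0.48 [-165.   64.]
0.4 [-170.   73.]
0.32 [-175.   84.]
0.24 [-179.   94.]
0.16 [-182.  105.]
0.08 [-184.  116.]
-0.0 [-185.  127.]
```

Call:
play_rows(xyz=[[0,-15,0],[0,-30,0],[0,-42,0],[0,-54,0],[0,-65,0],[0,-76,0],[0,-87,3],[0,-97,7],[0,-108,11],[0,-117,17]], rot=[[0,0,0],[0,0,0],[0,0,0],[0,0,0],[0,0,0],[0,0,0],[0,0,0],[0,0,0],[0,0,0],[0,0,0]], grip=[0,0,0,0,0,0,0,0,0,0])

```text
time_s: 8.95
eef_pos: [0.5392, -0.0996, 0.2261]
eef_rot: [0.0, 0.4, 0.917, -0.0]
wrist_force: [1.0, 0.1, 2.1]
opening: 0.0
grasp_force: 1.1
```

```bash
python3 - <<'E'
from h import *; from bench import readout
o=readout.get_obs(); print(o['time_s'],RC.T@o['wrist_force'],to_case(o['eef_pos'])-[0,0,.019])
E
```

```text
8.95 [0.58366101 0.7990561  2.06202982] [-0.00058613  0.02501286  0.20712255]
```

Call:
play_rows(xyz=[[0,-10,6],[0,-19,13],[0,-27,20],[0,-35,28],[0,-42,37],[0,-48,47],[0,-53,56],[0,-56,62],[0,-58,67],[0,-60,72]], rot=[[0,0,0],[0,0,0],[0,0,0],[0,0,0],[0,0,0],[0,0,0],[0,0,0],[0,0,0],[0,0,0],[0,0,0]], grip=[0,0,0,0,0,0,0,0,0,0])

```text
time_s: 10.2
eef_pos: [0.4956, -0.1397, 0.154]
eef_rot: [-0.0, 0.399, 0.917, 0.0]
wrist_force: [-0.6, -0.3, 1.4]
opening: -0.001
grasp_force: 0.8
```

```bash
python3 - <<'E'
from h import *; from bench import readout
o=readout.get_obs(); print(o['time_s'],RC.T@o['wrist_force'],to_case(o['eef_pos'])-[0,0,.019])
E
```

```text
10.2 [-0.24137122 -0.63602404  1.37017884] [-0.00094643 -0.03421025  0.13495872]
```

Call:
play_rows(xyz=[[0,-1,4],[0,-2,8],[0,-3,12],[0,-4,16],[0,-4,20],[0,-5,23],[0,-5,26],[0,-6,29],[0,-6,32],[0,-6,34]], rot=[[0,0,0],[0,0,0],[0,0,0],[0,0,0],[0,0,0],[0,0,0],[0,0,0],[0,0,0],[0,0,0],[0,0,0]], grip=[0,0,0,0,0,0,0,0,0,0])

```text
time_s: 11.45
eef_pos: [0.4912, -0.1439, 0.1201]
eef_rot: [-0.0, 0.399, 0.917, -0.0]
wrist_force: [-0.9, -0.5, 1.0]
opening: -0.003
grasp_force: 0.7
```

Call:
play_rows(xyz=[[0,0,1],[0,0,2],[0,0,3],[0,0,4],[0,0,5],[0,0,6],[0,0,6.5],[0,0,7],[0,0,7.5],[0,0,7.5]], rot=[[0,0,0],[0,0,0],[0,0,0],[0,0,0],[0,0,0],[0,0,0],[0,0,0],[0,0,0],[0,0,0],[0,0,0]], grip=[0,0,0,0,0,0,0,0,0,0])

```text
time_s: 12.7
eef_pos: [0.4914, -0.1438, 0.1139]
eef_rot: [-0.0, 0.399, 0.917, -0.0]
wrist_force: [-5.7, 0.8, 11.6]
opening: -0.001
grasp_force: 6.1
```

```bash
python3 - <<'E'
from h import *; from bench import readout
o=readout.get_obs(); print(o['time_s'],RC.T@o['wrist_force'],to_case(o['eef_pos'])-[0,0,.019])
E
```

```text
12.7 [-4.51036513 -3.61249751 11.5663001 ] [-0.00075806 -0.04012888  0.09494827]
```

The tips are at 94.9 mm with 11.6 N on them, so the lid is on its stop. I retreat upward and check.

Call:
play_rows(xyz=[[0,0,-5],[0,0,-20],[0,0,-50],[0,0,-90],[0,0,-130],[0,0,-165],[0,0,-180],[0,0,-180],[0,0,-180],[0,0,-180]], rot=[[0,0,0],[0,0,0],[0,0,0],[0,0,0],[0,0,0],[0,0,0],[0,0,0],[0,0,0],[0,0,0],[0,0,0]], grip=[0,0,0,0,0,0,0,0,0,0])

```text
time_s: 13.95
eef_pos: [0.4907, -0.1435, 0.2911]
eef_rot: [-0.001, 0.399, 0.917, 0.0]
wrist_force: [0.2, -0.8, -0.8]
opening: -0.005
grasp_force: 0.0
```

```bash
python3 - <<'E'
from h import *; from bench import readout,vision
import cv2
o=readout.get_obs(); print(o['time_s'],o['wrist_force'])
c=vision.camera('scene'); p=to_case(cloud(c).reshape(-1,3))
for y0 in (-.07,-.04,0,.04,.07):
    k=p[(abs(p[:,0])<.07)&(abs(p[:,1]-y0)<.006)&(p[:,2]<.14)&(p[:,2]>.05)]; print(y0,len(k),np.median(k[:,2]))
cv2.imwrite('pics/s3.png',cv2.resize(c['color'][:,:,::-1],(800,600)))
E
```

```text
13.95 [ 0.18215056 -0.80426671 -0.7839451 ]
-0.07 222 0.0940316383027287
-0.04 251 0.0940447796995676
0 273 0.09398321728497949
0.04 301 0.09394885686811938
0.07 322 0.09456508991018797
```

View pics/s3.png

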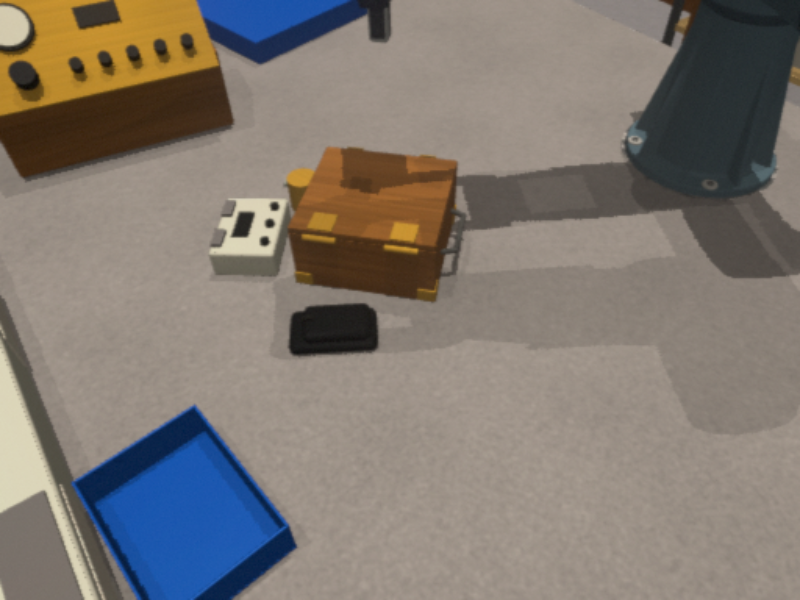

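The lid is flat at about 94 mm all over (top at (375,195)). The mouse and clock are where they were, and the fingers are well clear.

```bash
python3 -c "
from bench import ctrl
print(ctrl.hand_in())"
```

```text
the job is handed in; nothing more can be done
None
```

The flap was folded flat first, then the lid was eased fully shut over it; nothing else was seen to move, and the job was handed in at about 14 s with the arm clear.

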